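# Eject a cleaning-check plate and hold it label up under the code reader

### The arm

A 6-joint arm with a two-finger parallel gripper is mounted at the origin on a cart in front of the work surface, level with it; the furniture and walls round the work are solid. World frame = base frame: x ahead of the robot, y to its left, z up, the work surface at z = 0. Lengths are in m, angles in degrees, forces in N, time in s.
With the tool pointing down it reaches from about 0.3 to 0.75 m from the base axis. Payload 8.5 kg.
Tool frame: the origin (TCP) lies between the finger pads, 19 mm behind the fingertips; this is the grasp point; z points along the fingers, y is the line along which they close (so a half turn about z gives the same grasp; the last joint's range is limited). The gripper opens to 85 mm and grips with 20 to 120 N. Pads are 22 mm wide; open, the fingers measure 114 mm over their backs; the gripper's body (76 mm by 85 mm) begins 54 mm behind the grasp point. The pads swing forward as they close: fully open they stand 13 mm farther back than shut.
Start: joints at [-78.57, 21.807, 74.336, -0, 83.858, -12.336], TCP at [0.222, -0.503, 0.25] pointing down, gripper open.
Joint ranges: [-178.18, 178.18], [-50.72, 133.34], [12.68, 142.11], [-81.47, 261.47], [9.98, 163.14], [-165.26, 165.26]. Speed limits (degrees/s): [136.94, 136.94, 180, 180, 180, 180].

### API

Orientations are given as a 3x3 rotation matrix whose columns are the frame's x, y, z axes.
In Python, from rig import monitor, optics, close_job, models gives the robot as it stands.
- The arm moves only by the tool step_arm, never from a script. Its arguments are lists of equal length, an entry for each row: "fingers": the closure, from -1 (fully open) to 1 (shut); "travel": the shift along the tool's x, y, z scaled (see below), a list of three; "twist": the turn about the tool's z scaled (see below). In form: {"fingers": [fingers, ...], "travel": [[tx, ty, tz], ...], "twist": [twist, ...]}. A call has 1 to 10 rows; each row shifts and turns the commanded pose from where the row before left it, along the tool's axes as they then stand; what a row does not reach is not made up. The controller multiplies each number of a shift by 100 mm and each number of a turn by pi rad. A row lasts 1/8 s, in which the tool goes at most 62.5 mm and 10.7 degrees, less where a joint would pass 70% of its speed; a pose out of reach is approached as far as the arm can. A call with a number of a shift or a turn outside -1 to 1 is refused whole. A call with a gripper value outside its range is refused whole. The fingers move at their own pace and stop on an object; "force" is the grip in N (left out, the last holds). Time passes only in rows, so rows that do not move let the fingers close. It gives the time, the measured TCP pose, the force, the opening and the grip force at its end, in the units of the state.
- monitor.observe(): the state, without advancing time (a new reading comes with each control period).
- optics.get_image(name): name is "side" or "top"; returns (picture, depth): 400x640x3 uint8, blue, green, red; 400x640 float32, m along the optical axis (not along the pixel's ray), 0 where there is no reading.
- optics.get_calibration(name): a dict with "vertical_fov" (degrees; the focal length in pixels is half the picture's height over the tangent of half this angle, whatever the lens; pixels are square), "cx", "cy" (the principal point, pixels), "world_from_camera" (4x4, takes a point from camera to world coordinates). Camera axes: x right, y up, looking along -z (the intrinsics and any distortion apply to the point x, -y, -z); pixel columns grow to the right and rows downward; lengths in m; the calibration is good to about 2 mm. A picture is of the moment at which its call begins. get_calibration takes no time and is no camera call.
- close_job(): hands the job in; it is judged then, once.
Trained networks look in the newest picture that a camera, given by its name, has taken for a name from the list of things; names that differ only in an ending like _2 or _b are one class to them, and where a whole thing is asked for, a point or a joint stands for the part that bears it (a point fixed in the world has none). Each returns a list of dicts, best first, with "confidence" (0 to 1); they miss things now and then, are a little off and sometimes report something else, mostly with a low value. They report only what shows in the picture. A call takes as long as a camera call.
- models.trace(camera, query): "mask" (400x640 bool, what is visible of it) and "point" ([column, row] in pixels, amid what is visible of it).
- models.landmark_of(camera, query): "point" ([column, row] in pixels: a listed point, or the origin of a listed thing).
The state is a dict: "time_s": time; "q": joint angles; "qvel": joint speeds; "joint_efforts": joint torques, N m; "position": TCP position; "tool_rot": TCP orientation; "ft_force": force on the tool from outside, world axes, zero at the start; "wrist_torque": the same for the moment, N m; "grip_width": finger opening in m; "gripper_force": force on a finger pad.
Only numpy, scipy, OpenCV 4.12 (cv2) and the standard library are available. Lean on these libraries where they do the work, as an engineer would, in place of code of your own. Each camera call takes 0.05 s, during which the arm holds its last target. There are 200 camera calls.

### The job

Push the thumb tab of the cassette's bay nearer the robot fully forward so that its cleaning-check plate slides out of the mouth, draw the plate out, tell its frosted end and its label face by the notched corner, and present it to the code reader: held by the plain end, level with the label face up, frosted end pointing at the reader and its code at the reader's reading point, 135 mm above the crossed circle on the reader's foot. Finish still holding it there, steady; leave the plate in the farther bay where it is and do not disturb the other things on the table. (With the label up and the frosted end away from you, the notch is at the far right corner; the plate may be laid on the mat on the way, to turn it or take a new grip.)

Things in the scene. Friction and masses are not known exactly. Their poses are not given: they have to be found in the camera images.
- cassette: fixed two-bay cassette; origin at underside centre, mouths towards its -y (robot's right). Base 100x128x8 mm; two grey housings 110 long (mouths at y=-55 mm), 21 wide, tops at 53 mm, at x=-25 (near bay) and +25 mm (far). Bays 11 mm wide, covered, windows in the sides; each holds a plate on its long edge, length along y, 2 mm inside the mouth, centre y=-14.5, z=27 mm, top z=46 mm, either way round
- plate_a: aluminium check plate, 76x38x8 mm, 60 g, one of two alike, in either bay (compare positions). Origin at its centre; x along the length to the frosted end, z out of the label face. Notch at corner +x, -y, 10 mm (x) by 9 mm: label up, frosted end away from you, it is far right. Frosted field with dot code on the label face only, x=5 to 35 mm; three dark slits across the plain end, both faces
- plate_b: aluminium check plate, 76x38x8 mm, 60 g, the other one, in the other bay and the other way round. Origin at its centre; x along the length to the frosted end, z out of the label face. Notch at corner +x, -y, 10 mm (x) by 9 mm: label up, frosted end away from you, it is far right. Frosted field with dot code on the label face only, x=5 to 35 mm; three dark slits across the plain end, both faces
- plate_a_label (a point): plate_a's code: on the label face, at x = 20, y = 2, z = 4 mm from the plate's origin
- plate_b_label (a point): plate_b's code: on the label face, at x = 20, y = 2, z = 4 mm from the plate's origin
- plate_a_plain_end (a point): middle of plate_a's plain end edge, 38 mm from the plate's centre
- plate_b_plain_end (a point): middle of plate_b's plain end edge, 38 mm from the plate's centre
- tab_near (a point): centre of the near bay's thumb tab: a dark block 12 mm (along the slide) x 16 mm wide x 16 mm high on top of the housing, from 55 to 71 mm above the table
- tab_far (a point): centre of the far bay's thumb tab, 50 mm beside the near one; not to be used
- ejector_near (a joint): travel of the near ejector along the cassette's -y axis: 0 at the back, 0.034 m fully forward. A spring of 1.4 N at rest, 4 N fully forward, drives it back when it is let go; the plate stays where it was pushed, standing about 31 mm out of the mouth
- ejector_far (a joint): the same for the far bay; stays at 0
- mouth_near (a point): middle of the near bay's mouth, 27 mm above the table
- mouth_far (a point): middle of the far bay's mouth; the plate that stays has its centre 40 mm inside it
- reader: fixed code reader; origin at table height, x away from its front, so the frosted end must point along the reader's +x. Grey foot 225x110x8 mm (x=-155 to 70 mm), post at x=45 mm, white head with its window looking forward and 45 degrees down; the head fills x=-45 to 70 mm, y=-42 to 42 mm, 190 to 320 mm above the table
- reader_focus (a point): the reading point in the air, 112 mm in front of the reader's origin, 143 mm above the table, over the crossed circle on the foot; 127 mm from the window along its axis; its axes are the reader's
- reader_window (a point): centre of the reader's window
- tape_roll: bystander: loose roll of paper tape, 99 mm across, 24 mm high, lying flat
- clamp: bystander: loose long clamp, 61 x 173 x 9 mm, lying flat
- gallipot_down: bystander: loose small steel bowl upside down, 81 mm across, 30 mm high

How it is judged:
By the outcome, as a careful person would: the job done as asked, in the order asked, and still so for the second after the job is handed in, while the arm keeps its last pose, push and grip.
It also fails if it takes over 61 s, if anything falls off the work surface, if the arm or the gripper's body presses on something with over 40 N, if the wrist force passes 120 N, or if a joint passes its speed limit or range.

## Working session

There is one attempt and no reset: what is moved stays moved. The work goes in short steps, Python scripts to look and compute and a tool call to move; the robot and the scene stay as the last step left them, time stands still between calls to the robot, and variables do not carry over. Pictures are saved under pics/ and viewed, at most 10 in all, crops included, and the job is handed in when it is done.

Besides the shell and the picture viewer there is one more tool, called after "Call:" as a command line: name --pt "numbers of a row" for each row, then --argument value for the rest. step_arm: Moves the arm, as the interface text tells. Its arguments: {"type":"object","properties":{"fingers":{"type":"array","items":{"type":"number"}},"travel":{"type":"array","items":{"type":"array","items":{"type":"number"}}},"twist":{"type":"array","items":{"type":"number"}},"force":{"type":"number"}},"required":["fingers","travel","twist"]}

```bash
ls; mkdir -p pics
cat > h.py <<'E'
import numpy as np, cv2
from rig import monitor, optics, close_job, models
def cal(n,shape=(400,640)):
    c=optics.get_calibration(n); f=shape[0]/2/np.tan(np.radians(c['vertical_fov'])/2)
    return f,c['cx'],c['cy'],np.array(c['world_from_camera']),c
def unproj(n,u,v,d):
    f,cx,cy,T,_=cal(n); u=np.asarray(u,float);v=np.asarray(v,float);d=np.asarray(d,float)
    P=np.stack([(u-cx)/f*d,-(v-cy)/f*d,-d,np.ones_like(d)],-1)
    return (P@T.T)[...,:3]
def onplane(n,u,v,z):
    f,cx,cy,T,_=cal(n); r=T[:3,:3]@np.array([(u-cx)/f,-(v-cy)/f,-1]); o=T[:3,3]
    return o+r*(z-o[2])/r[2]
def proj(n,p):
    f,cx,cy,T,_=cal(n); q=np.linalg.inv(T)@np.append(p,1); return np.array([cx+f*q[0]/-q[2],cy-f*q[1]/-q[2]])
E
python3 - <<'E'
from h import *
for n in ['side','top']:
    im,d=optics.get_image(n); cv2.imwrite(f'pics/{n}0.png',im); np.save(f'pics/{n}0.npy',d)
    print(n,cal(n)[4], (d>0).mean())
    for q in ['cassette','reader','tab_near','tab_far','mouth_near','mouth_far','reader_focus','reader_window','plate_a','plate_a_label']:
        for r in models.landmark_of(n,q)[:2]:
            u,v=r['point']; dd=d[int(np.clip(v,0,399)),int(np.clip(u,0,639))]
            print(q,np.round(r['point'],1),round(r['confidence'],2),np.round(unproj(n,u,v,dd),3))
E
```

```text
pics
side {'vertical_fov': 46.96071412816676, 'cx': 329.00510820494924, 'cy': 200.85247347683395, 'world_from_camera': array([[-0.95161412,  0.19589046, -0.23676463,  0.28303249],
       [-0.30687109, -0.64626688,  0.6986911 ,  0.83991725],
       [-0.01614622,  0.73754054,  0.67510981,  0.95700268],
       [ 0.        ,  0.        ,  0.        ,  1.        ]])} 0.9958515625
cassette [302.5 236.3] 0.63 [ 0.645  0.012 -0.001]
cassette [339.3 288.4] 0.62 [0.491 0.16  0.005]
reader [305.8 199.8] 0.7 [ 0.685 -0.125  0.009]
tab_near [342.8 291. ] 0.55 [0.477 0.175 0.019]
tab_far [326.5 283.6] 0.58 [0.511 0.201 0.068]
mouth_near [357.6 271.7] 0.66 [0.452 0.13  0.051]
mouth_far [340.1 266.7] 0.78 [0.499 0.128 0.051]
reader_window [310.7 141.9] 0.55 [ 0.648 -0.097  0.25 ]
plate_a [359.  273.5] 0.64 [0.447 0.136 0.053]
plate_a [308.3 140.7] 0.48 [ 0.653 -0.093  0.256]
plate_a_label [326.6 283.5] 0.52 [0.51  0.2   0.068]
top {'vertical_fov': 42.07333875602212, 'cx': 323.4688537673202, 'cy': 199.5921175427708, 'world_from_camera': array([[ 0.02199397,  0.98556626, -0.16785536,  0.35338835],
       [-0.99960808,  0.02458698,  0.013385  ,  0.01440341],
       [ 0.01731886,  0.16749519,  0.98572076,  1.33841513],
       [ 0.        ,  0.        ,  0.        ,  1.        ]])} 0.99606640625
cassette [253.2 235.6] 0.81 [0.481 0.173 0.019]
cassette [260.7 243.8] 0.72 [0.458 0.15  0.047]
tab_near [242.2 244.3] 0.41 [0.454 0.193 0.068]
tab_far [240.5 224.1] 0.4 [0.504 0.199 0.068]
mouth_far [276.4 228. ] 0.75 [0.499 0.113 0.047]
mouth_far [262.5 224.9] 0.15 [0.505 0.147 0.052]
reader_focus [382.2 196.2] 0.93 [ 0.593 -0.156  0.008]
reader_window [225.1 143.1] 0.68 [0.718 0.255 0.03 ]
reader_window [382.3 149.8] 0.58 [ 0.648 -0.124  0.26 ]
plate_a [260.8 243.5] 0.51 [0.459 0.15  0.047]
plate_a [260.6 226.3] 0.35 [0.502 0.152 0.05 ]
plate_a_label [224.9 143. ] 0.21 [0.719 0.256 0.027]
```

Run:
```python
from h import *
t=cv2.imread('pics/top0.png'); s=cv2.imread('pics/side0.png')
cv2.imwrite('pics/topc.png',cv2.resize(t[90:330,150:470],(800,600),interpolation=cv2.INTER_CUBIC))
cv2.imwrite('pics/sidec.png',cv2.resize(s[100:340,200:520],(800,600),interpolation=cv2.INTER_CUBIC))
```

```text
(no output)
```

View pics/topc.png

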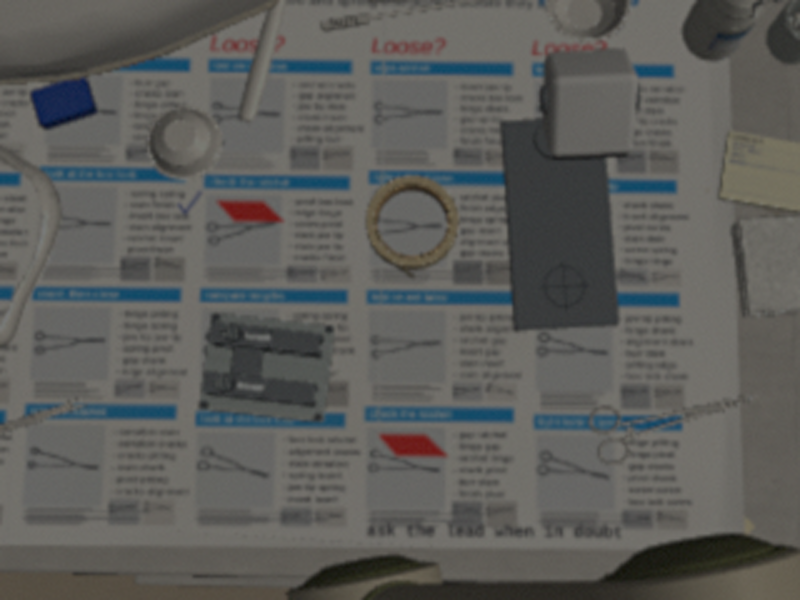

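View pics/sidec.png

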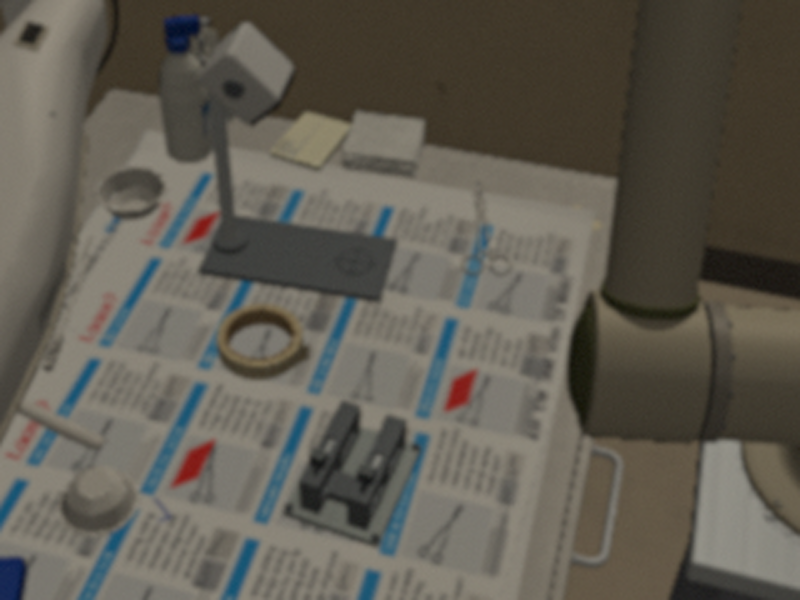

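The top crop shows the cassette at about (265,365), mouths to the right. The reader foot runs (500,120)–(615,328), with the crossed circle at (565,287). The side crop shows the reader window at (233,90). The tabs are hard to see, so I'll measure the geometry from depth.

Run:
```python
from h import *
v,u=np.mgrid[:400,:640]
W={}
for n in ['top','side']:
    d=np.load(f'pics/{n}0.npy'); P=unproj(n,u,v,d); W[n]=P
    m=(P[...,0]>.38)&(P[...,0]<.58)&(P[...,1]>.05)&(P[...,1]<.27)
    flat=(P[...,0]>.3)&(P[...,0]<.42)&(P[...,1]>0)&(P[...,1]<.2)&(abs(P[...,2])<.03)
    print(n,'table z',np.median(P[flat][:,2]),P[flat][:,2].std())
    for lo,hi in [(.045,.06),(.063,.08)]:
        mm=m&(P[...,2]>lo)&(P[...,2]<hi)
        k,lab,st,_=cv2.connectedComponentsWithStats(mm.astype(np.uint8))
        for i in range(1,k):
            if st[i,4]>8:
                Q=P[lab==i]; r=cv2.minAreaRect((Q[:,:2]*1000).astype(np.float32))
                print(lo,st[i,4],np.round(r[0],1),np.round(r[1],1),round(r[2],1),'med z',np.round(np.median(Q[:,2]),4),'mean',np.round(Q.mean(0),4))
im=cv2.imread('pics/top0.png').astype(int); P=W['top']
# foot by darkness & height
m=(P[...,0]>.5)&(P[...,0]<.85)&(P[...,1]<-.04)&(P[...,1]>-.27)&(abs(P[...,2]-.008)<.012)&(im.max(2)<85)
k,lab,st,_=cv2.connectedComponentsWithStats(cv2.morphologyEx(m.astype(np.uint8),cv2.MORPH_OPEN,np.ones((3,3))))
i=1+st[1:,4].argmax(); ys,xs=np.where(lab==i)
Q=np.array([onplane('top',a,b,.008)[:2] for a,b in zip(xs,ys)])*1000
r=cv2.minAreaRect(Q.astype(np.float32)); print('foot',len(Q),r, 'z',np.median(P[lab==i][:,2])); print(cv2.boxPoints(r))
m=(P[...,0]>.55)&(P[...,0]<.85)&(P[...,1]<-.04)&(P[...,1]>-.27)&(P[...,2]>.15)
for n in W:
    P=W[n];m=(P[...,0]>.55)&(P[...,0]<.85)&(P[...,1]<-.04)&(P[...,1]>-.27)&(P[...,2]>.18)
    Q=P[m]; print('head',n,len(Q),np.percentile(Q,[1,99],0)); print(cv2.minAreaRect((Q[:,:2]*1000).astype(np.float32)))
# tall things map
P=W['top']; 
for lo,hi in[(.1,.2),(.2,.5),(.5,1)]:
    m=(P[...,2]>lo)&(P[...,2]<hi); k,lab,st,_=cv2.connectedComponentsWithStats(m.astype(np.uint8))
    for i in range(1,k):
        if st[i,4]>60: Q=P[lab==i]; print(lo,st[i,4],np.round(np.percentile(Q,[2,98],0),2).tolist())
t=cv2.imread('pics/top0.png'); s=cv2.imread('pics/side0.png')
a=np.clip(cv2.resize(t[205:265,222:292],(700,600),interpolation=cv2.INTER_CUBIC)*1.8,0,255)
cv2.imwrite('pics/topd.png',a.astype(np.uint8))
```

```text
top table z -0.0017867353664626773 0.00274268761751033
0.045 324 [505.6 164.3] [110.1  21.8] 85.2 med z 0.0509 mean [0.5047 0.159  0.051 ]
0.045 323 [455.9 168.4] [110.9  21.4] 85.0 med z 0.0512 mean [0.4551 0.1635 0.0513]
0.063 34 [507.5 194.5] [12.7 14.7] 84.6 med z 0.0685 mean [0.5071 0.1937 0.0687]
0.063 30 [457.4 198.5] [14.8 10.7] 1.3 med z 0.0687 mean [0.4581 0.198  0.0686]
side table z -0.0005103518648865712 0.0018830299749064594
0.045 297 [508.  164.1] [110.5  22. ] 84.8 med z 0.0526 mean [0.5069 0.1653 0.0522]
0.045 299 [458.4 168.8] [113.1  22.2] 85.4 med z 0.0523 mean [0.4573 0.1689 0.052 ]
0.063 38 [510.5 196.4] [15.1 13.9] 2.4 med z 0.07 mean [0.5101 0.1964 0.0693]
0.063 40 [460.6 199.4] [11.7 15.8] 84.1 med z 0.0699 mean [0.4606 0.2003 0.0695]Traceback (most recent call last):
  File "<stdin>", line 21, in <module>
  File "h.py", line 11, in onplane
    f,cx,cy,T,_=cal(n); r=T[:3,:3]@np.array([(u-cx)/f,-(v-cy)/f,-1]); o=T[:3,3]
                ~~~^^^
  File "h.py", line 4, in cal
    c=optics.get_calibration(n); f=shape[0]/2/np.tan(np.radians(c['vertical_fov'])/2)
ValueError: time passes only in moves, steps and waits
```

```bash
sed -i 's/^def cal(/import functools\n@functools.lru_cache\ndef cal(/' h.py
python3 - <<'E'
from h import *
v,u=np.mgrid[:400,:640]
W={}
for n in ['top','side']:
    W[n]=unproj(n,u,v,np.load(f'pics/{n}0.npy'))
for n in W:
    im=cv2.imread(f'pics/{n}0.png').astype(int); P=W[n]
    m=(P[...,0]>.5)&(P[...,0]<.85)&(P[...,1]<-.04)&(P[...,1]>-.27)&(abs(P[...,2]-.008)<.012)&(im.max(2)<85)
    k,lab,st,_=cv2.connectedComponentsWithStats(cv2.morphologyEx(m.astype(np.uint8),cv2.MORPH_OPEN,np.ones((3,3))))
    i=1+st[1:,4].argmax(); ys,xs=np.where(lab==i)
    Q=np.array([onplane(n,a,b,.008)[:2] for a,b in zip(xs,ys)])*1000
    r=cv2.minAreaRect(Q.astype(np.float32)); print('foot',len(Q),r, 'z',np.median(P[lab==i][:,2])); print(np.round(cv2.boxPoints(r)))
    m=(P[...,0]>.55)&(P[...,0]<.85)&(P[...,1]<-.04)&(P[...,1]>-.27)&(P[...,2]>.18)
    Q=P[m]; print('head',n,len(Q),np.round(np.percentile(Q,[1,99],0),3).tolist())
    for lo,hi in[(.03,.1),(.1,.2),(.2,.5),(.5,1)]:
        m=(P[...,2]>lo)&(P[...,2]<hi); k,lab,st,_=cv2.connectedComponentsWithStats(m.astype(np.uint8))
        for i in range(1,k):
            if st[i,4]>60: Q=P[lab==i]; print(n,lo,st[i,4],np.round(np.percentile(Q,[2,98],0),2).tolist())
for n,c in [('top',[382.2,196.2])]: print('circle',onplane(n,*c,.008))
for n in W:
  for q in ['reader_focus']:
    print(n,[ (np.round(onplane(n,*r['point'],.008),4),round(r['confidence'],2)) for r in models.landmark_of(n,q)])
t=cv2.imread('pics/top0.png'); s=cv2.imread('pics/side0.png')
a=np.clip(cv2.resize(t[205:265,222:292],(400,343),interpolation=cv2.INTER_CUBIC)*1.8,0,255)
b=np.clip(cv2.resize(s[255:315,310:380],(400,343),interpolation=cv2.INTER_CUBIC)*1.8,0,255)
cv2.imwrite('pics/topd.png',np.hstack([a,b]).astype(np.uint8))
print(monitor.observe()['tool_rot'])
E
```

```text
foot 3113 ((639.1912231445312, -132.1043701171875), (224.23385620117188, 110.98574829101562), 3.97503662109375) z 0.006281080130597472
[[ 523.  -85.]
 [ 531. -195.]
 [ 755. -180.]
 [ 747.  -69.]]
head top 10691 [[0.65, -0.268, 0.258], [0.819, -0.043, 0.598]]
top 0.03 207 [[0.83, -0.2, 0.03], [0.92, -0.11, 0.04]]
top 0.03 442 [[0.82, -0.41, 0.03], [0.88, -0.36, 0.1]]
top 0.03 284 [[0.82, -0.32, 0.03], [0.86, -0.26, 0.1]]
top 0.03 390 [[0.49, 0.11, 0.04], [0.52, 0.22, 0.07]]
top 0.03 394 [[0.44, 0.11, 0.04], [0.47, 0.22, 0.07]]
top 0.1 571 [[0.82, -0.31, 0.1], [0.87, -0.27, 0.2]]
top 0.1 255 [[0.75, 0.6, 0.18], [0.8, 0.74, 0.2]]
top 0.1 3505 [[0.12, -0.03, 0.14], [0.29, 0.11, 0.2]]
top 0.2 18024 [[0.68, 0.05, 0.22], [0.83, 0.68, 0.48]]
top 0.2 126 [[0.83, -0.31, 0.2], [0.86, -0.29, 0.21]]
top 0.2 1572 [[0.65, -0.16, 0.25], [0.73, -0.09, 0.31]]
top 0.2 3163 [[0.2, -0.07, 0.21], [0.3, 0.06, 0.5]]
top 0.2 597 [[0.21, -0.5, 0.25], [0.29, -0.36, 0.5]]
top 0.2 555 [[0.19, -0.48, 0.43], [0.24, -0.46, 0.5]]
top 0.5 254 [[0.81, 0.51, 0.5], [0.83, 0.56, 0.52]]
top 0.5 32277 [[0.72, -0.4, 0.55], 
[... 1544 characters left out ...]

side 0.2 38212 [[0.68, 0.02, 0.22], [1.05, 0.7, 0.49]]
side 0.2 5965 [[0.2, -0.08, 0.21], [0.3, 0.06, 0.49]]
side 0.2 65 [[0.82, -0.32, 0.2], [0.87, -0.28, 0.21]]
side 0.2 1041 [[0.65, -0.16, 0.21], [0.73, -0.09, 0.31]]
side 0.2 2117 [[-0.06, -0.05, 0.2], [0.06, 0.06, 0.22]]
side 0.5 35009 [[0.72, -0.13, 0.52], [0.97, 0.42, 0.68]]
side 0.5 6912 [[0.09, -0.24, 0.51], [0.32, -0.06, 0.65]]
side 0.5 2682 [[0.79, 0.45, 0.5], [0.86, 0.62, 0.53]]
circle [ 0.59271038 -0.15634717  0.008     ]
top [(array([ 0.5927, -0.1563,  0.008 ]), 0.93)]
side []
[[ 9.15203867e-01  4.02991168e-01 -1.90872748e-05]
 [ 4.02991168e-01 -9.15203867e-01  2.24520409e-05]
 [-8.42077349e-06 -2.82401978e-05 -1.00000000e+00]]
```

View pics/topd.png

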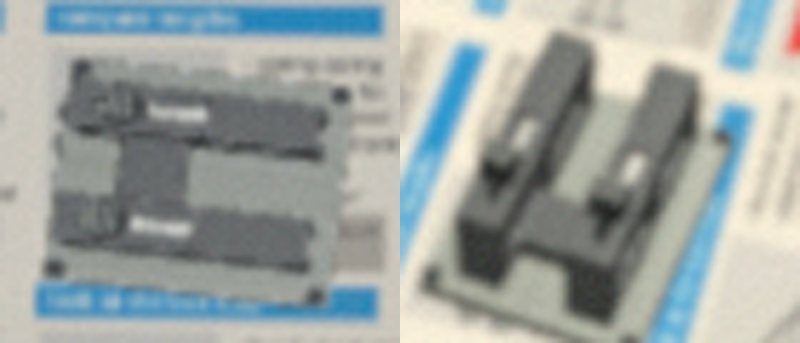

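The contrast-boosted crop shows the near housing at lower left to right, its tab at about (98,212) in the left half. The mouths are on the right and the yaw is about -5°. First I'll turn the tool to yaw 85° (tool x = cassette +y, tool y = cassette +x) and shut the fingers.

Call:
step_arm --fingers '[1, 1, 1, 1, 1, 1, 1, 1]' --pt "0 0 0" --pt "0 0 0" --pt "0 0 0" --pt "0 0 0" --pt "0 0 0" --pt "0 0 0" --pt "0 0 0" --pt "0 0 0" --twist '[-0.0486, -0.0486, -0.0486, -0.0486, -0.0486, -0.0486, -0.0486, 0]'

```text
time_s: 2.2
position: [0.2216, -0.5033, 0.25]
tool_rot: [[0.088, 0.996, -0.0], [0.996, -0.088, 0.0], [0.0, -0.0, -1.0]]
ft_force: [0.3, -0.4, 0.1]
grip_width: 0.0
gripper_force: 0.0
```

Call:
step_arm --fingers '[1, 1, 1, 1, 1, 1, 1, 1, 1, 1]' --pt "0.47 0.11 0" --pt "0.47 0.11 0" --pt "0.47 0.11 0" --pt "0.47 0.11 0" --pt "0.47 0.11 0" --pt "0.47 0.11 0" --pt "0.47 0.11 0" --pt "0.47 0.11 0" --pt "0.47 0.11 0" --pt "0.47 0.11 0" --twist '[0, 0, 0, 0, 0, 0, 0, 0, 0, 0]'

```text
time_s: 3.45
position: [0.3725, -0.0432, 0.2503]
tool_rot: [[0.091, 0.996, 0.001], [0.996, -0.091, -0.0], [-0.0, 0.001, -1.0]]
ft_force: [0.8, -1.0, -0.3]
grip_width: -0.0004
gripper_force: 0.0
```

```bash
cat >> h.py <<'E'
def togo(x,y,z,yaw):
    s=monitor.observe(); R=np.array(s['tool_rot']); p=np.array(s['position'])
    y0=np.degrees(np.arctan2(R[1,0],R[0,0])); dy=(yaw-y0+180)%360-180
    print('t',round(s['time_s'],2),'pos',np.round(p*1000,1),'yaw',round(y0,2),'travel(x100mm)',np.round(R.T@(np.array([x,y,z])-p)*10,3),'twist',round(-dy/180,4),'F',np.round(s['ft_force'],1),'w',round(s['grip_width']*1000,1),s['gripper_force'])
C=np.array([.4571,.1686]);ca,sa=np.cos(np.radians(-5)),np.sin(np.radians(-5))
def cas(x,y): return C+x*np.array([ca,sa])+y*np.array([-sa,ca])   # near-bay housing centre frame
E
python3 -c "
from h import *
togo(*cas(0,.058),.25,85)"
```

```text
t 3.45 pos [372.5 -43.2 250.3] yaw 84.78 travel(x100mm) [2.766 0.648 0.003] twist -0.0012 F [ 0.8 -1.  -0.3] w -0.4 0.0
```

Call:
step_arm --fingers '[1, 1, 1, 1, 1, 1, 1, 1]' --pt "0.395 0.0925 0" --pt "0.395 0.0925 0" --pt "0.395 0.0925 0" --pt "0.395 0.0925 0" --pt "0.395 0.0925 0" --pt "0.395 0.0925 0" --pt "0.396 0.093 0" --pt "0 0 0" --twist '[0, 0, 0, 0, 0, 0, 0, 0]'

```text
time_s: 4.45
position: [0.4611, 0.227, 0.2496]
tool_rot: [[0.088, 0.996, -0.0], [0.996, -0.088, 0.0], [0.0, -0.0, -1.0]]
ft_force: [-0.3, -0.1, -0.3]
grip_width: -0.0003
gripper_force: 0.0
```

Call:
step_arm --fingers '[1, 1, 1, 1, 1, 1, 1]' --pt "0 0 0.35" --pt "0 0 0.35" --pt "0 0 0.35" --pt "0 0 0.35" --pt "0 0 0.2" --pt "0 0 0.12" --pt "0 0 0" --twist '[0, 0, 0, 0, 0, 0, 0]'

```text
time_s: 5.32
position: [0.4607, 0.2248, 0.0779]
tool_rot: [[0.089, 0.996, -0.001], [0.996, -0.089, -0.0], [-0.0, -0.001, -1.0]]
ft_force: [0.6, -0.9, 0.4]
grip_width: 0.0003
gripper_force: 0.0
```

Run:
```python
from h import *
togo(*cas(0,.014),.077,85)
ims=[]
for n,b in [('top',(195,255,215,285)),('side',(255,315,310,380))]:
    im,d=optics.get_image(n); r0,r1,c0,c1=b
    ims.append(np.clip(cv2.resize(im[r0:r1,c0:c1],(400,343),interpolation=cv2.INTER_CUBIC)*1.8,0,255))
cv2.imwrite('pics/b1.png',np.hstack(ims).astype(np.uint8))
```

```text
t 5.33 pos [460.7 224.8  77.9] yaw 84.92 travel(x100mm) [-0.423  0.014  0.009] twist -0.0004 F [ 0.6 -0.9  0.4] w 0.3 0.0
```

View pics/b1.png

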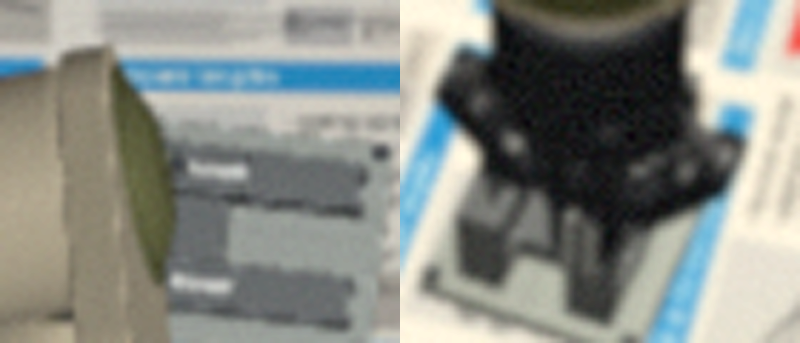

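The near tab is ahead of the shut fingers. Before pushing, I'll check that the right-hand knuckle clears the far tab.

Run:
```python
from h import *
im,d=optics.get_image('side'); v,u=np.mgrid[:400,:640]; P=unproj('side',u,v,d)-[.0013,.001,0]
dx=P[...,:2]-monitor.observe()['position'][:2]; lx=dx@[ca,sa]; ly=dx@[-sa,ca]
m=(P[...,2]>.05)&(P[...,2]<.3)&(abs(lx)<.1)&(abs(ly)<.06)
for lo in np.arange(-.08,.08,.01):
    k=m&(lx>=lo)&(lx<lo+.01)&(P[...,2]>.075); print(round(lo,2),k.sum(),np.round(P[...,2][k].min(),3) if k.any() else '')
```

```text
-0.08 0 
-0.07 14 0.146
-0.06 87 0.135
-0.05 109 0.123
-0.04 237 0.111
-0.03 212 0.106
-0.02 211 0.076
-0.01 161 0.076
-0.0 177 0.08
0.01 113 0.075
0.02 80 0.109
0.03 75 0.111
0.04 62 0.121
0.05 55 0.135
0.06 3 0.145
0.07 0
```

Call:
step_arm --fingers '[1, 1, 1]' --pt "-0.04 0.01 0" --pt "-0.04 0 0" --pt "0 0 0" --twist '[0, 0, 0]'

```text
time_s: 5.85
position: [0.4612, 0.2168, 0.0782]
tool_rot: [[0.088, 0.996, 0.0], [0.996, -0.088, 0.0], [0.0, 0.0, -1.0]]
ft_force: [0.1, 0.1, 0.4]
grip_width: -0.0002
gripper_force: 0.0
```

Call:
step_arm --fingers '[1, 1, 1, 1, 1, 1, 1, 1]' --pt "-0.04 0 0" --pt "-0.04 0 0" --pt "-0.04 0 0" --pt "-0.04 0 0" --pt "-0.04 0 0" --pt "-0.04 0 0" --pt "-0.04 0 0" --pt "0 0 0" --twist '[0, 0, 0, 0, 0, 0, 0, 0]'

```text
time_s: 6.85
position: [0.4587, 0.189, 0.0781]
tool_rot: [[0.087, 0.996, 0.0], [0.996, -0.087, -0.0], [-0.0, 0.0, -1.0]]
ft_force: [-0.4, 2.3, 2.7]
grip_width: -0.0003
gripper_force: 1.5
```

Call:
step_arm --fingers '[1, 1]' --pt "-0.03 0 0" --pt "0 0 0" --twist '[0, 0]'

```text
time_s: 7.1
position: [0.4585, 0.1861, 0.078]
tool_rot: [[0.087, 0.996, 0.0], [0.996, -0.087, -0.0], [-0.0, 0.0, -1.0]]
ft_force: [0.6, 2.9, 1.8]
grip_width: -0.0
gripper_force: 1.6
```

Call:
step_arm --fingers '[1, 1, 1]' --pt "-0.02 0 0" --pt "-0.015 0 0" --pt "0 0 0" --twist '[0, 0, 0]'

```text
time_s: 7.48
position: [0.4582, 0.1826, 0.078]
tool_rot: [[0.087, 0.996, 0.0], [0.996, -0.087, -0.0], [-0.0, 0.0, -1.0]]
ft_force: [0.3, 3.2, 2.8]
grip_width: 0.0
gripper_force: 1.7
```

Call:
step_arm --fingers '[1, 1]' --pt "-0.015 0 0" --pt "0 0 0" --twist '[0, 0]'

```text
time_s: 7.72
position: [0.458, 0.1812, 0.0781]
tool_rot: [[0.087, 0.996, 0.0], [0.996, -0.087, -0.0], [-0.0, 0.0, -1.0]]
ft_force: [0.5, 4.4, 2.4]
grip_width: 0.0001
gripper_force: 1.9
```

Call:
step_arm --fingers '[1, 1]' --pt "-0.01 0 0" --pt "0 0 0" --twist '[0, 0]'

```text
time_s: 7.98
position: [0.458, 0.1808, 0.0781]
tool_rot: [[0.087, 0.996, 0.0], [0.996, -0.087, 0.001], [0.001, 0.0, -1.0]]
ft_force: [1.7, 7.7, 2.0]
grip_width: -0.0002
gripper_force: 4.0
```

Call:
step_arm --fingers '[1, 1]' --pt "-0.01 0 0" --pt "0 0 0" --twist '[0, 0]'

```text
time_s: 8.22
position: [0.458, 0.1804, 0.0781]
tool_rot: [[0.088, 0.996, 0.001], [0.996, -0.088, 0.003], [0.003, 0.001, -1.0]]
ft_force: [1.1, 13.1, 2.7]
grip_width: -0.0004
gripper_force: 6.5
```

Call:
step_arm --fingers '[1, 1, 1, 1, 0, -0.2, -0.2, -0.2]' --pt "0.1 0 0" --pt "0.2 0 0" --pt "0.2 0 0" --pt "0 0 -0.2" --pt "0 0 -0.3" --pt "0 0 -0.3" --pt "0 0 -0.3" --pt "0 0 0" --twist '[0, 0, 0, 0, 0, 0, 0, 0]'

```text
time_s: 9.22
position: [0.4625, 0.2289, 0.1894]
tool_rot: [[0.087, 0.996, 0.003], [0.996, -0.087, -0.0], [-0.0, 0.003, -1.0]]
ft_force: [0.2, -0.2, -0.1]
grip_width: 0.0513
gripper_force: 0.0
```

Run:
```python
from h import *
togo(*cas(0,-.072),.19,85)
```

```text
t 9.22 pos [462.5 228.9 189.4] yaw 85.0 travel(x100mm) [-1.325 -0.002 -0.006] twist 0.0 F [ 0.2 -0.2 -0.1] w 51.3 0.0
```

Run:
```python
from h import *
ims=[]
for n,b in [('top',(215,275,245,315)),('side',(240,300,320,390))]:
    im,d=optics.get_image(n); r0,r1,c0,c1=b
    ims.append(np.clip(cv2.resize(im[r0:r1,c0:c1],(400,343),interpolation=cv2.INTER_CUBIC)*1.8,0,255))
    v,u=np.mgrid[:400,:640]; P=unproj(n,u,v,d); dd=P[...,:2]-C; lx=dd@[ca,sa]; ly=dd@[-sa,ca]
    m=(abs(lx)<.02)&(ly<-.057)&(ly>-.1)&(P[...,2]>.02)&(P[...,2]<.06)
    print(n,m.sum()); 
    if m.any(): print(np.round(np.c_[lx,ly,P[...,2]][:0],3), np.round(np.percentile(np.c_[lx[m],ly[m],P[m][:,2]],[3,50,97],0),4).tolist())
cv2.imwrite('pics/b2.png',np.hstack(ims).astype(np.uint8))
```

```text
top 45
[] [[-0.0053, -0.0863, 0.0283], [-0.0021, -0.072, 0.0414], [0.0026, -0.0592, 0.048]]
side 3
[] [[-0.0032, -0.0762, 0.0239], [-0.003, -0.0759, 0.0273], [-0.0019, -0.0635, 0.0448]]
```

View pics/b2.png

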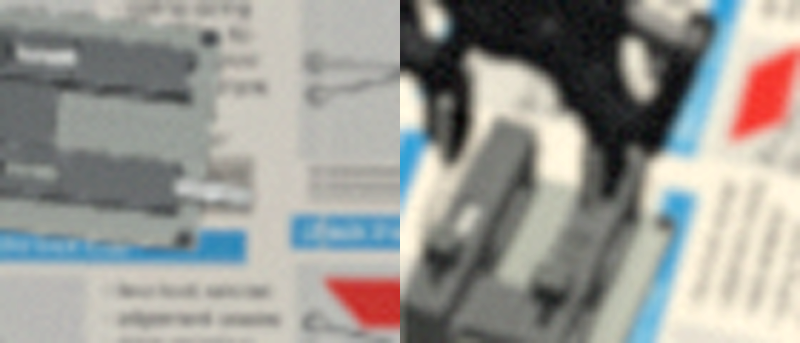

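The top view shows the plate's bright edge standing out of the near mouth, (176–250,190) in the left half. Next I'll move over it and check its height profile.

Run:
```python
from h import *
im,d=optics.get_image('top')
v,u=np.mgrid[:400,:640]; P=unproj('top',u,v,d); dd=P[...,:2]-C; lx=dd@[ca,sa]; ly=dd@[-sa,ca]
m=(abs(lx+.001)<.007)&(ly<-.05)&(ly>-.1)&(P[...,2]>.015)
o=np.argsort(ly[m])
print(np.round(np.c_[lx[m],ly[m],P[m][:,2]][o]*1000).astype(int).tolist())
```

```text
[[-4, -87, 36], [-2, -86, 33], [1, -86, 36], [-4, -84, 36], [-2, -84, 38], [1, -84, 33], [-5, -82, 40], [-2, -82, 38], [0, -81, 35], [3, -81, 36], [-5, -79, 31], [-2, -79, 32], [0, -79, 32], [2, -79, 37], [-5, -77, 37], [-1, -77, 44], [-3, -77, 36], [2, -76, 41], [-3, -75, 42], [-1, -75, 46], [1, -74, 46], [-5, -74, 31], [-4, -72, 47], [-1, -72, 45], [1, -72, 47], [-5, -71, 24], [-4, -70, 44], [-2, -70, 46], [1, -69, 41], [-5, -68, 19], [-5, -68, 47], [-2, -67, 45], [0, -67, 45], [-5, -66, 19], [-5, -65, 48], [0, -64, 45], [-2, -64, 40], [3, -64, 41], [-5, -62, 42], [-3, -62, 45], [0, -62, 41], [2, -61, 44], [-3, -60, 48], [-5, -60, 43], [0, -59, 43], [2, -59, 46], [-3, -57, 43], [-5, -57, 39], [2, -57, 44], [0, -57, 40], [5, -55, 30], [-4, -55, 48], [3, -55, 58], [-1, -55, 50], [1, -55, 52], [-5, -54, 30], [-7, -53, 51], [-2, -53, 55], [-4, -53, 51], [1, -52, 51], [5, -52, 54], [3, -52, 50], [-7, -51, 53], [-5, -51, 55], [-2, -50, 53]]
```

Call:
step_arm --fingers '[-0.2, -0.2, -0.2, -0.2, -0.2, -0.2]' --pt "-0.3 0 0" --pt "-0.35 0 0" --pt "-0.35 0 0" --pt "-0.315 0 0" --pt "0 0 0.4" --pt "0 0 0" --twist '[0, 0, 0, 0, 0, 0]'

```text
time_s: 10.12
position: [0.449, 0.0978, 0.1456]
tool_rot: [[0.088, 0.996, -0.007], [0.996, -0.088, 0.0], [-0.001, -0.007, -1.0]]
ft_force: [-0.2, -0.1, 0.7]
grip_width: 0.0514
gripper_force: 0.0
```

The height profile drops to about 36 mm over the outer 10 mm, so the notch is at the mouth end on top. The frosted end therefore points out of the mouth, and the label faces cassette +x. To bring the label up, the plate must topple towards -x (tool -y). Next I'll grasp it.

```bash
python3 -c "
from h import *
togo(*cas(-.001,-.071),.034,85)"
```

```text
t 10.12 pos [449.   97.8 145.6] yaw 84.96 travel(x100mm) [0.003 0.017 1.116] twist -0.0002 F [-0.2 -0.1  0.7] w 51.4 0.0
```

Call:
step_arm --fingers '[-0.2, -0.2, -0.2, -0.2, -0.2]' --pt "0 0.02 0.35" --pt "0 0 0.35" --pt "0 0 0.25" --pt "0 0 0.13" --pt "0 0 0" --twist '[0, 0, 0, 0, 0]'

```text
time_s: 10.75
position: [0.4528, 0.0981, 0.04]
tool_rot: [[0.087, 0.996, -0.001], [0.996, -0.087, -0.0], [-0.0, -0.001, -1.0]]
ft_force: [-0.1, 0.3, 0.7]
grip_width: 0.0515
gripper_force: 0.0
```

Call:
step_arm --fingers '[1, 1, 1, 1, 1, 1, 1]' --pt "0 0 0" --pt "0 0 0" --pt "0 0 0" --pt "0 0 0" --pt "0 0 0" --pt "0 0 0" --pt "0 0 0" --twist '[0, 0, 0, 0, 0, 0, 0]' --force 30

```text
time_s: 11.62
position: [0.4526, 0.098, 0.0407]
tool_rot: [[0.087, 0.996, 0.0], [0.996, -0.087, 0.0], [0.0, 0.0, -1.0]]
ft_force: [-1.4, 1.2, 6.1]
grip_width: 0.0071
gripper_force: 32.0
```

Call:
step_arm --fingers '[1, 1, 1, 1]' --pt "0 0 -0.01" --pt "-0.1 0 0" --pt "-0.15 0 0" --pt "0 0 0" --twist '[0, 0, 0, 0]'

```text
time_s: 12.12
position: [0.4504, 0.0717, 0.041]
tool_rot: [[0.089, 0.996, -0.0], [0.996, -0.089, -0.0], [-0.0, -0.0, -1.0]]
ft_force: [-1.0, 0.3, -1.2]
grip_width: 0.0071
gripper_force: 31.2
```

Call:
step_arm --fingers '[1, 1, 1, 1, 1, 1, 1, 1]' --pt "-0.2 0 0" --pt "-0.2 0 0" --pt "-0.1 0 0" --pt "0 0 -0.1" --pt "0 0 -0.2" --pt "0 0 -0.3" --pt "0 0 0" --pt "0 0 0" --twist '[0, 0, 0, 0, 0, 0, 0, 0]'

```text
time_s: 13.12
position: [0.4459, 0.0236, 0.1008]
tool_rot: [[0.087, 0.996, -0.0], [0.996, -0.087, 0.0], [0.0, -0.0, -1.0]]
ft_force: [0.8, -0.4, -0.8]
grip_width: 0.0069
gripper_force: 31.1
```

Run:
```python
from h import *
togo(.41,-.03,.1,184)
ims=[]
for n,b in [('top',(205,295,250,355)),('side',(210,300,300,405))]:
    im,d=optics.get_image(n); r0,r1,c0,c1=b
    ims.append(np.clip(cv2.resize(im[r0:r1,c0:c1],(400,343),interpolation=cv2.INTER_CUBIC)*1.8,0,255))
cv2.imwrite('pics/b3.png',np.hstack(ims).astype(np.uint8))
# obstacles: anything above 5 mm in the placing area at start
v,u=np.mgrid[:400,:640]
for q in ['tape_roll','clamp','gallipot_down']:
  for n in ['top']:
    for r in models.trace(n,q)[:1]:
      vs,us=np.where(r['mask']); Q=np.array([onplane(n,a,b,.01) for a,b in zip(us[::5],vs[::5])]); print(q,round(r['confidence'],2),np.round(np.percentile(Q,[2,98],0)[:,:2],3).tolist())
```

```text
t 13.12 pos [445.9  23.6 100.8] yaw 85.03 travel(x100mm) [-0.565 -0.311  0.008] twist -0.5499 F [ 0.8 -0.4 -0.8] w 6.9 31.14324616268277
tape_roll 0.62 [[0.586, -0.024], [0.682, 0.065]]
clamp 0.57 [[0.411, -0.32], [0.459, -0.195]]
gallipot_down 0.88 [[0.678, 0.229], [0.75, 0.298]]
```

View pics/b3.png

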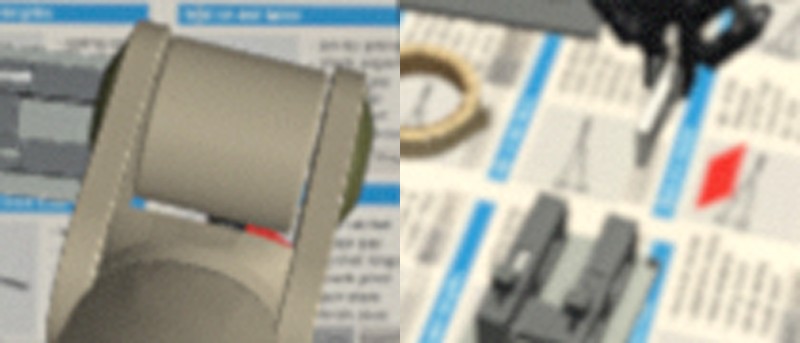

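The side view shows the plate clear of the cassette, held by the top edge at about (655,110). Now I'll turn it 99° so that the frosted end faces the reader direction.

Call:
step_arm --fingers '[1, 1, 1, 1, 1, 1, 1, 1, 1, 1]' --pt "0 0 0" --pt "0 0 0" --pt "0 0 0" --pt "0 0 0" --pt "0 0 0" --pt "0 0 0" --pt "0 0 0" --pt "0 0 0" --pt "0 0 0" --pt "0 0 0" --twist '[-0.055, -0.055, -0.055, -0.055, -0.055, -0.055, -0.055, -0.055, -0.055, -0.055]'

```text
time_s: 14.62
position: [0.446, 0.0232, 0.1007]
tool_rot: [[-0.997, -0.075, -0.001], [-0.075, 0.997, 0.0], [0.001, 0.0, -1.0]]
ft_force: [0.3, 0.2, 0.4]
grip_width: 0.0074
gripper_force: 31.1
```

Call:
step_arm --fingers '[1, 1, 1, 1]' --pt "0.02 -0.26 0" --pt "0.02 -0.27 0.15" --pt "0 0 0.25" --pt "0 0 0" --twist '[0, 0, 0, 0]'

```text
time_s: 15.12
position: [0.445, -0.0299, 0.0598]
tool_rot: [[-0.998, -0.069, -0.004], [-0.069, 0.998, 0.001], [0.004, 0.002, -1.0]]
ft_force: [0.4, -0.1, -0.5]
grip_width: 0.0076
gripper_force: 31.1
```

```bash
python3 -c "
from h import *
togo(.44,-.03,.032,184)"
```

```text
t 15.12 pos [445.  -29.9  59.8] yaw -176.04 travel(x100mm) [0.049 0.002 0.278] twist -0.0002 F [ 0.4 -0.1 -0.5] w 7.6 31.10983371734619
```

Call:
step_arm --fingers '[1, 1, 1, 1]' --pt "0 0 0.15" --pt "0 0 0.08" --pt "0 0 0.02" --pt "0 0 0" --twist '[0, 0, 0, 0]'

```text
time_s: 15.62
position: [0.446, -0.0299, 0.0363]
tool_rot: [[-0.998, -0.07, 0.0], [-0.07, 0.998, -0.0], [-0.0, -0.0, -1.0]]
ft_force: [-0.8, -0.5, -0.7]
grip_width: 0.0075
gripper_force: 31.1
```

Call:
step_arm --fingers '[1, 1]' --pt "0 0 0.015" --pt "0 0 0" --twist '[0, 0]'

```text
time_s: 15.88
position: [0.4459, -0.03, 0.0347]
tool_rot: [[-0.998, -0.07, 0.0], [-0.07, 0.998, -0.0], [-0.0, -0.0, -1.0]]
ft_force: [-0.7, -0.7, -0.2]
grip_width: 0.0073
gripper_force: 31.1
```

Call:
step_arm --fingers '[1, 1]' --pt "0 0 0.01" --pt "0 0 0" --twist '[0, 0]'

```text
time_s: 16.12
position: [0.4459, -0.0299, 0.0335]
tool_rot: [[-0.998, -0.07, -0.0], [-0.07, 0.998, 0.0], [0.0, 0.0, -1.0]]
ft_force: [0.2, 0.1, -1.0]
grip_width: 0.007
gripper_force: 31.1
```

Call:
step_arm --fingers '[1, 1]' --pt "0 0 0.01" --pt "0 0 0" --twist '[0, 0]'

```text
time_s: 16.38
position: [0.4461, -0.03, 0.0328]
tool_rot: [[-0.998, -0.07, 0.001], [-0.07, 0.998, -0.0], [-0.001, -0.0, -1.0]]
ft_force: [-0.8, 0.4, 4.1]
grip_width: 0.0076
gripper_force: 31.7
```

Call:
step_arm --fingers '[1, 1]' --pt "0 0 0.007" --pt "0 0 0" --twist '[0, 0]'

```text
time_s: 16.62
position: [0.4461, -0.03, 0.0327]
tool_rot: [[-0.998, -0.07, 0.001], [-0.07, 0.998, -0.0], [-0.001, -0.001, -1.0]]
ft_force: [-2.7, 0.2, 16.1]
grip_width: 0.0074
gripper_force: 33.4
```

Call:
step_arm --fingers '[1, 0.6, 0.2, -0.2, -0.2, -0.2, -0.2, -0.2]' --pt "0 0 -0.007" --pt "0 0 0" --pt "0 0 0" --pt "0 0 0" --pt "0 0 0" --pt "0 0 -0.1" --pt "0 0 -0.2" --pt "0 0 -0.2" --twist '[0, 0, 0, 0, 0, 0, 0, 0]'

```text
time_s: 17.62
position: [0.4459, -0.03, 0.0837]
tool_rot: [[-0.998, -0.07, 0.0], [-0.07, 0.998, -0.0], [-0.0, -0.0, -1.0]]
ft_force: [0.5, 0.2, 0.7]
grip_width: 0.051
gripper_force: 0.0
```

Call:
step_arm --fingers '[-0.2, 1, 1, 1, 1, 1]' --pt "0 0 0" --pt "0 0.2 0" --pt "0 0.2 0" --pt "0 0 0" --pt "0 0 0" --pt "0 0 0" --twist '[0, 0, 0, 0, 0, 0]'

```text
time_s: 18.38
position: [0.4432, 0.0094, 0.0824]
tool_rot: [[-0.998, -0.069, -0.0], [-0.069, 0.998, -0.0], [0.0, -0.0, -1.0]]
ft_force: [-1.1, -0.2, 1.1]
grip_width: 0.0
gripper_force: 0.0
```

Run:
```python
from h import *
togo(.445,-.03,.047,184)
im,d=optics.get_image('side')
p=proj('side',[.42,-.03,.02]); print(p)
v,u=np.mgrid[:400,:640]; P=unproj('side',u,v,d)-[.0013,.0005,0]
m=(P[...,0]>.36)&(P[...,0]<.5)&(P[...,1]>-.09)&(P[...,1]<.0)&(P[...,2]>.008)&(P[...,2]<.045)
Q=P[m]; print(m.sum()); 
for lo in np.arange(.008,.044,.006):
    k=(Q[:,2]>=lo)&(Q[:,2]<lo+.006)
    if k.any(): print(round(lo,3),k.sum(),np.round(np.percentile(Q[k],[5,50,95],0)[:,:2]*1000).tolist())
c=p.astype(int); a=im[c[1]-45:c[1]+45,c[0]-60:c[0]+60]
cv2.imwrite('pics/b4.png',np.clip(cv2.resize(a,(640,480),interpolation=cv2.INTER_CUBIC)*1.6,0,255).astype(np.uint8))
```

```text
t 18.38 pos [443.2   9.4  82.4] yaw -176.04 travel(x100mm) [ 0.009 -0.394  0.354] twist -0.0002 F [-1.1 -0.2  1.1] w 0.0 0.0
[383.89278224 237.76520148]
201
0.008 40 [[388.0, -33.0], [422.0, -29.0], [456.0, -23.0]]
0.014 32 [[394.0, -32.0], [420.0, -28.0], [455.0, -25.0]]
0.02 32 [[389.0, -31.0], [414.0, -29.0], [435.0, -25.0]]
0.026 33 [[390.0, -32.0], [416.0, -29.0], [436.0, -26.0]]
0.032 42 [[389.0, -38.0], [411.0, -31.0], [434.0, -26.0]]
0.038 22 [[390.0, -35.0], [410.0, -31.0], [436.0, -27.0]]
```

View pics/b4.png

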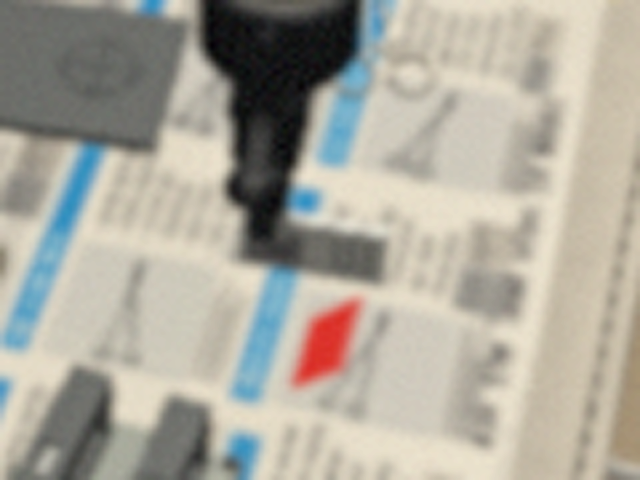

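The plate stands upright at x 0.388–0.462 m, y about -0.03; in the picture it's the dark slab around (320,250). I'll lower beside its centre and topple it towards -y.

Call:
step_arm --fingers '[1, 1, 1, 1]' --pt "0.19 0.02 0" --pt "0 0 0.2" --pt "0 0 0.15" --pt "0 0 0" --twist '[0, 0, 0, 0]'

```text
time_s: 18.92
position: [0.4236, 0.0104, 0.047]
tool_rot: [[-0.998, -0.069, -0.002], [-0.069, 0.998, 0.0], [0.002, 0.001, -1.0]]
ft_force: [0.0, -0.3, -0.4]
grip_width: 0.0001
gripper_force: 0.0
```

Call:
step_arm --fingers '[1, 1, 1, 1, 1, 1, 1]' --pt "0 -0.06 0" --pt "0 -0.06 0" --pt "0 -0.06 0" --pt "0 -0.05 0" --pt "0 -0.05 0" --pt "0 -0.05 0" --pt "0 0 0" --twist '[0, 0, 0, 0, 0, 0, 0]'

```text
time_s: 19.8
position: [0.4264, -0.0226, 0.0475]
tool_rot: [[-0.998, -0.069, 0.0], [-0.069, 0.998, -0.0], [-0.0, -0.0, -1.0]]
ft_force: [-0.9, 0.5, -0.6]
grip_width: -0.0001
gripper_force: 0.0
```

Run:
```python
from h import *
togo(.4,-.05,.1,184)
for n in ['side','top']:
    im,d=optics.get_image(n)
    v,u=np.mgrid[:400,:640]; P=unproj(n,u,v,d)
    m=(P[...,0]>.36)&(P[...,0]<.5)&(P[...,1]>-.11)&(P[...,1]<-.0)&(P[...,2]>.004)&(P[...,2]<.045)
    Q=P[m]; print(n,m.sum(),np.round(np.percentile(Q,[3,50,97],0)*1000).tolist())
```

```text
t 19.8 pos [426.4 -22.6  47.5] yaw -176.03 travel(x100mm) [ 0.282 -0.255 -0.525] twist -0.0002 F [-0.9  0.5 -0.6] w -0.1 0.0
side 285 [[389.0, -55.0, 5.0], [415.0, -37.0, 19.0], [462.0, -11.0, 41.0]]
top 3 [[366.0, -108.0, 4.0], [371.0, -101.0, 5.0], [371.0, -99.0, 7.0]]
```

Call:
step_arm --fingers '[0.2, 0, 0, 0, 0]' --pt "0 0 -0.3" --pt "0 0 -0.4" --pt "0.1 0.2 -0.2" --pt "0.1 0.2 0" --pt "0 0 0" --twist '[0, 0, 0, 0, 0]'

```text
time_s: 20.52
position: [0.4028, 0.0171, 0.1377]
tool_rot: [[-0.997, -0.072, -0.0], [-0.072, 0.997, 0.0], [0.0, 0.0, -1.0]]
ft_force: [-0.3, -0.9, -0.3]
grip_width: 0.0425
gripper_force: 0.0
```

Run:
```python
from h import *
togo(.4,-.05,.1,184)
n='side'
im,d=optics.get_image(n)
v,u=np.mgrid[:400,:640]; P=unproj(n,u,v,d)-[.0013,.0005,0]
m=(P[...,0]>.36)&(P[...,0]<.5)&(P[...,1]>-.11)&(P[...,1]<.02)&(P[...,2]>.004)&(P[...,2]<.045)
Q=P[m]; print(n,m.sum(),np.round(np.percentile(Q,[3,50,97],0)*1000).tolist())
r=cv2.minAreaRect((Q[:,:2]*1000).astype(np.float32)); print(r)
for q in ['plate_a','plate_a_label','plate_a_plain_end']:
    for r in models.landmark_of(n,q)[:2]: print(q,np.round(onplane(n,*r['point'],.006)*1000),round(r['confidence'],2))
c=proj(n,[.425,-.05,0]).astype(int); a=im[c[1]-36:c[1]+36,c[0]-48:c[0]+48]
cv2.imwrite('pics/b5.png',np.clip(cv2.resize(a,(640,480),interpolation=cv2.INTER_CUBIC)*1.5,0,255).astype(np.uint8))
```

```text
t 20.52 pos [402.8  17.1 137.7] yaw -175.89 travel(x100mm) [ 0.076 -0.668  0.377] twist 0.0006 F [-0.3 -0.9 -0.3] w 42.5 0.0
side 266 [[389.0, -84.0, 4.0], [427.0, -51.0, 8.0], [463.0, -33.0, 11.0]]
((432.7316589355469, -42.05577087402344), (128.5847625732422, 131.7222442626953), 3.806723117828369)
plate_a [433. -61.   6.] 0.65
plate_a [520. 125.   6.] 0.47
plate_a_label [448. -57.   6.] 0.51
plate_a_plain_end [393. -56.   6.] 0.58
```

View pics/b5.png

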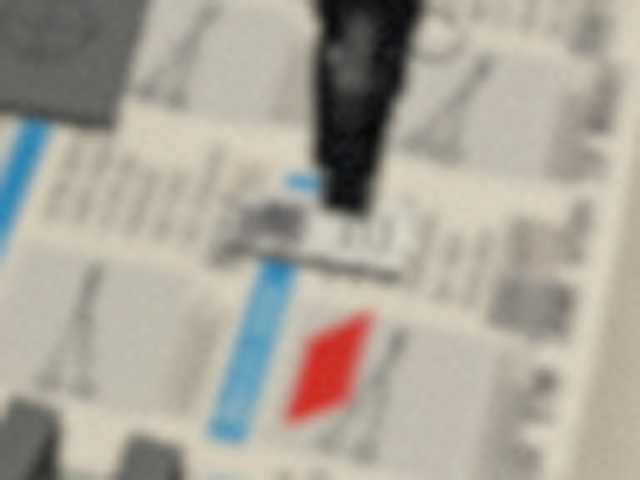

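The plate is flat with the label up: the frosted code field at (270,220) faces the reader and the slits at (360,235) face the robot. I'll move the fingers aside and measure it exactly.

Call:
step_arm --fingers '[-0.3, -0.3, -0.3]' --pt "0.2 0.5 0" --pt "0.2 0.5 0" --pt "0 0 0" --twist '[0, 0, 0]'

```text
time_s: 21.1
position: [0.3553, 0.115, 0.1373]
tool_rot: [[-0.997, -0.074, -0.001], [-0.074, 0.997, 0.0], [0.001, 0.0, -1.0]]
ft_force: [0.1, -0.4, 0.7]
grip_width: 0.0556
gripper_force: 0.0
```

Run:
```python
from h import *
togo(.4,-.05,.1,184)
v,u=np.mgrid[:400,:640]
for n in ['side','top']:
    ds=[];
    for i in range(5): im,d=optics.get_image(n); ds.append(d)
    P=unproj(n,u,v,np.median(ds,0)); zb=-.0005 if n=='side' else -.0018
    m=(P[...,0]>.37)&(P[...,0]<.48)&(P[...,1]>-.09)&(P[...,1]<-.015)&(P[...,2]-zb>.0045)&(P[...,2]<.02)
    k,lab,st,_=cv2.connectedComponentsWithStats(m.astype(np.uint8))
    i=1+st[1:,4].argmax(); vs,us=np.where(lab==i)
    Q=np.array([onplane(n,a,b,.008)[:2] for a,b in zip(us,vs)])*1000
    r=cv2.minAreaRect(Q.astype(np.float32)); print(n,len(Q),r,np.round(Q.mean(0),1),'pca',np.degrees(np.arctan2(*np.linalg.eigh(np.cov(Q.T))[1][::-1,1])))
    for q in ['plate_a','plate_a_label','plate_a_plain_end','reader_focus']:
        for r in models.landmark_of(n,q)[:1]: print(q,np.round(onplane(n,*r['point'],.008)*1000,1),round(r['confidence'],2))
```

```text
t 21.1 pos [355.3 115.  137.3] yaw -175.77 travel(x100mm) [-0.325 -1.678  0.372] twist 0.0013 F [ 0.1 -0.4  0.7] w 55.6 0.0
side 235 ((432.1484375, -52.2656135559082), (65.70246124267578, 41.60213851928711), 3.9966862201690674) [431.8 -52. ] pca -174.60877953232855
plate_a [389.5 -63.7   8. ] 0.72
plate_a_label [446.6 -51.5   8. ] 0.49
plate_a_plain_end [ 688.5 -116.7    8. ] 0.61
reader_focus [460.3  97.8   8. ] 0.62
top 432 ((424.3135986328125, -54.1397705078125), (74.7211685180664, 37.842247009277344), 4.17156982421875) [423.6 -53.8] pca -173.18331603935792
plate_a [429.  -57.8   8. ] 0.68
plate_a_label [439.  -50.2   8. ] 0.91
plate_a_plain_end [386.2 -62.    8. ] 0.84
reader_focus [ 597.3 -160.5    8. ] 0.75
```

Call:
step_arm --fingers '[-0.3, -0.3, -0.3, -0.3, -0.3, -0.3, -0.3]' --pt "-0.08 -0.43 0" --pt "-0.08 -0.43 0" --pt "-0.08 -0.43 0" --pt "-0.08 -0.44 0" --pt "0 0 0.3" --pt "0 0 0.3" --pt "0 0 0" --twist '[0, 0, 0, 0, 0, 0, 0]'

```text
time_s: 22.88
position: [0.3999, -0.0569, 0.0765]
tool_rot: [[-0.998, -0.07, -0.004], [-0.07, 0.998, 0.002], [0.003, 0.002, -1.0]]
ft_force: [0.7, -0.1, 1.4]
grip_width: 0.0554
gripper_force: 0.0
```

```bash
python3 -c "
from h import *
togo(.3996,-.0552,.022,184.2)"
```

```text
t 22.88 pos [399.9 -56.9  76.5] yaw -176.01 travel(x100mm) [-0.     0.016  0.545] twist -0.0012 F [ 0.7 -0.1  1.4] w 55.4 0.0
```

Call:
step_arm --fingers '[-0.3, -0.3, -0.3, -0.3, -0.3]' --pt "0 0.016 0.25" --pt "0 0 0.15" --pt "0 0 0.1" --pt "0 0 0.04" --pt "0 0 0" --twist '[-0.001, 0, 0, 0, 0]'

```text
time_s: 23.5
position: [0.4008, -0.0556, 0.0238]
tool_rot: [[-0.997, -0.073, 0.0], [-0.073, 0.997, -0.0], [-0.0, -0.0, -1.0]]
ft_force: [-0.4, -0.2, 0.3]
grip_width: 0.0553
gripper_force: 0.0
```

Call:
step_arm --fingers '[-0.15, -0.05, -0.05]' --pt "0 0 0" --pt "0 0 0" --pt "0 0 0" --twist '[0, 0, 0]'

```text
time_s: 23.88
position: [0.4006, -0.0556, 0.0237]
tool_rot: [[-0.997, -0.073, 0.0], [-0.073, 0.997, -0.0], [-0.0, -0.0, -1.0]]
ft_force: [-0.1, 0.3, 1.0]
grip_width: 0.0445
gripper_force: 0.0
```

Call:
step_arm --fingers '[-0.05, -0.05, -0.05]' --pt "0 0 0.02" --pt "0 0 0.01" --pt "0 0 0" --twist '[0, 0, 0]'

```text
time_s: 24.25
position: [0.4005, -0.0556, 0.0204]
tool_rot: [[-0.997, -0.073, -0.0], [-0.073, 0.997, 0.0], [0.0, 0.0, -1.0]]
ft_force: [0.5, -0.3, 0.1]
grip_width: 0.0449
gripper_force: 0.0
```

Call:
step_arm --fingers '[-0.05, -0.05]' --pt "0 0 0.015" --pt "0 0 0" --twist '[0, 0]'

```text
time_s: 24.5
position: [0.4005, -0.0556, 0.0189]
tool_rot: [[-0.997, -0.073, -0.0], [-0.073, 0.997, 0.0], [0.0, 0.0, -1.0]]
ft_force: [0.3, -0.1, 0.1]
grip_width: 0.0446
gripper_force: 0.0
```

Call:
step_arm --fingers '[1, 1, 1, 1, 1]' --pt "0 0 0" --pt "0 0 0" --pt "0 0 0" --pt "0 0 0" --pt "0 0 0" --twist '[0, 0, 0, 0, 0]' --force 60

```text
time_s: 25.12
position: [0.4005, -0.0556, 0.0194]
tool_rot: [[-0.997, -0.073, 0.0], [-0.073, 0.997, -0.0], [-0.0, -0.0, -1.0]]
ft_force: [-1.5, 0.6, 6.6]
grip_width: 0.0358
gripper_force: 59.3
```

Call:
step_arm --fingers '[1, 1, 1, 1, 1, 1]' --pt "0 0 -0.05" --pt "0 0 -0.2" --pt "0 0 -0.3" --pt "0 0 -0.4" --pt "0 0 -0.4" --pt "0 0 0" --twist '[0, 0, 0, 0, 0, 0]'

```text
time_s: 25.88
position: [0.4014, -0.0559, 0.1563]
tool_rot: [[-0.997, -0.073, 0.005], [-0.073, 0.997, -0.002], [-0.005, -0.003, -1.0]]
ft_force: [-0.3, -0.8, -1.5]
grip_width: 0.0361
gripper_force: 60.2
```

Run:
```python
from h import *
togo(.5163,-.1396,.154,184.1)
n='side'; im,d=optics.get_image(n)
c=proj(n,[.43,-.053,.14]).astype(int); print(c); a=im[c[1]-36:c[1]+36,c[0]-48:c[0]+48]
cv2.imwrite('pics/b6.png',np.clip(cv2.resize(a,(640,480),interpolation=cv2.INTER_CUBIC)*1.5,0,255).astype(np.uint8))
```

```text
t 25.88 pos [401.4 -55.9 156.3] yaw -175.81 travel(x100mm) [-1.084 -0.919  0.031] twist 0.0005 F [-0.3 -0.8 -1.5] w 36.1 60.237228870391846
[385 199]
```

View pics/b6.png

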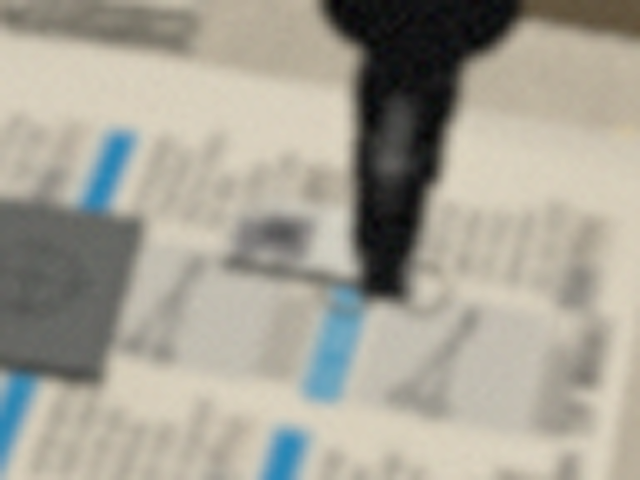

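The plate is held level by its plain end with the code showing at (275,235). Now I'll carry it to the reading point.

Call:
step_arm --fingers '[1, 1, 1, 1, 1, 1, 1]' --pt "-0.2 -0.16 0" --pt "-0.3 -0.24 0.02" --pt "-0.3 -0.24 0" --pt "-0.2 -0.16 0" --pt "-0.196 -0.138 0" --pt "0 0 0" --pt "0 0 0" --twist '[0, 0, 0, 0, 0, 0, 0]'

```text
time_s: 26.8
position: [0.5257, -0.1398, 0.151]
tool_rot: [[-0.997, -0.073, -0.002], [-0.073, 0.997, 0.001], [0.002, 0.001, -1.0]]
ft_force: [-0.2, 0.3, -0.7]
grip_width: 0.0359
gripper_force: 60.2
```

Run:
```python
from h import *
togo(.5276,-.1407,.1544,184.1)
v,u=np.mgrid[:400,:640]
for n in ['side','top']:
    ds=[]
    for i in range(5): im,d=optics.get_image(n); ds.append(d)
    d=np.median(ds,0); P=unproj(n,u,v,d)
    m=(P[...,0]>.5)&(P[...,0]<.64)&(P[...,1]>-.2)&(P[...,1]<-.08)&(P[...,2]>.12)&(P[...,2]<.165)
    Q=P[m]; print(n,m.sum())
    if m.sum()>20:
        print('pct',np.round(np.percentile(Q,[2,50,98],0)*1000,1).tolist())
        k=m&(P[...,0]>.545)&(P[...,0]<.6)
        A=np.c_[P[k][:,:2],np.ones(k.sum())]; print('plane',np.linalg.lstsq(A,P[k][:,2],rcond=None)[0],np.median(P[k][:,2]))
    for q in ['plate_a','plate_a_label','plate_a_plain_end','reader_focus']:
        for r in models.landmark_of(n,q)[:2]: print(q,np.round(r['point'],1),np.round(onplane(n,*r['point'],.143)*1000,1),round(r['confidence'],2))
    print('tcp-predicted focus px',proj(n,[.572,-.1355,.143]))
    a=im[150:240,340:460] if n=='top' else im[150:240,290:410]
    cv2.imwrite(f'pics/f_{n}.png',np.clip(cv2.resize(a,(400,300),interpolation=cv2.INTER_CUBIC)*1.6,0,255).astype(np.uint8))
cv2.imwrite('pics/f.png',np.hstack([cv2.imread('pics/f_top.png'),cv2.imread('pics/f_side.png')]))
```

```text
t 26.8 pos [ 525.7 -139.8  151. ] yaw -175.81 travel(x100mm) [-0.018 -0.011 -0.034] twist 0.0005 F [-0.2  0.3 -0.7] w 35.9 60.20540714263916
side 255
pct [[515.0, -159.5, 133.4], [553.7, -125.9, 140.2], [588.4, -107.8, 161.4]]
plane [-0.0171248  -0.0830863   0.13798358] 0.1399590525386618
plate_a [331.3 278. ] [486.  236.7 143. ] 0.58
plate_a [348.4 171.4] [ 553.9 -135.1  143. ] 0.44
plate_a_label [342.7 170.2] [ 570.8 -135.7  143. ] 0.47
plate_a_plain_end [360.2 172.5] [ 520.9 -139.9  143. ] 0.67
plate_a_plain_end [333.4 274.4] [484.6 225.8 143. ] 0.32
reader_focus [326.8 283.4] [491.  253.7 143. ] 0.36
reader_focus [340.  291.8] [456.8 266.6 143. ] 0.22
tcp-predicted focus px [342.28589166 170.16116546]
top 1
plate_a [263.4 223.9] [496.6 135.6 143. ] 0.42
plate_a_label [240.4 246.1] [444.2 186.1 143. ] 0.37
plate_a_plain_end [240.2 224.2] [494.6 189.  143. ] 0.66
tcp-predicted focus px [380.70314644 194.65943602]
```

View pics/f.png

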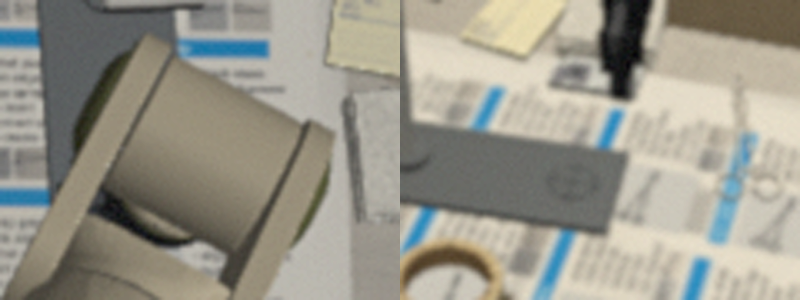

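The side view shows the plate over the foot with its code at about (572,75); the crossed circle is at (572,182). The top view is blocked by the wrist. I'll fit box silhouettes of the plate and the foot in the same side camera so its bias cancels.

```bash
cat > fit.py <<'E'
from h import *
from scipy.optimize import minimize
S=8
def sil(n,c,yaw,x0,x1,w,z0,z1):
    a=np.radians(yaw); pts=[]
    for X in (x0,x1):
        for Y in (-w/2,w/2):
            for Z in (z0,z1):
                pts.append(proj(n,[c[0]+X*np.cos(a)-Y*np.sin(a),c[1]+X*np.sin(a)+Y*np.cos(a),Z]))
    h=cv2.convexHull(np.array(pts,np.float32)); m=np.zeros((400,640),np.uint8); M=np.zeros((400*S,640*S),np.uint8)
    cv2.fillConvexPoly(M,np.round((h+.5)*S).astype(np.int32),255)
    return cv2.resize(M,(640,400),interpolation=cv2.INTER_AREA)/255.
def fit(n,mask,valid,c0,yaw,dims,fy=True):
    f=lambda p:np.abs(sil(n,p[:2]/1000,p[2] if fy else yaw,*dims)-mask)[valid].sum()
    p=np.array([c0[0]*1000,c0[1]*1000,yaw]); s=np.vstack([p]+[p+np.eye(3)[i]*(6 if i<2 else 1.5) for i in range(3 if fy else 2)])
    if not fy: s=s[:,:2]
    r=minimize(f,p[:s.shape[1]],method='Nelder-Mead',options=dict(initial_simplex=s,maxiter=90)); return np.round(r.x,2),round(r.fun,1),mask[valid].sum()
v,u=np.mgrid[:400,:640]
E
python3 - <<'E'
from fit import *
for n in ['side','top']:
    im=cv2.imread(f'pics/{n}0.png').astype(int); P=unproj(n,u,v,np.load(f'pics/{n}0.npy'))
    g=cv2.GaussianBlur(im.max(2).astype(np.float32),(0,0),.7)
    fc=(.642,-.131); near=sil(n,fc,4.1,-.13,.05,.15,0,.01)>0.5   # away from post/head
    pm=cv2.dilate((P[...,2]>.03).astype(np.uint8),np.ones((5,5)))>0
    foot=np.median(g[sil(n,fc,4.1,-.1,0,.06,.008,.008)>.9]); bg=np.median(g[near&(sil(n,fc,4.1,-.12,.12,.12,0,.01)<.1)]); th=(foot+bg)/2
    r=fit(n,(g<th).astype(float),near&~pm,fc,4.1,(-.1125,.1125,.110,0,.008)); print(n,'foot',r,foot,bg)
    c=r[0][:2]/1000; a=np.radians(r[0][2]); print('focus',c-.0695*np.array([np.cos(a),np.sin(a)]))
n='side'; D=[]; I=[]
for i in range(6): im,d=optics.get_image(n); D.append(d); I.append(im)
d=np.median(D,0); im=np.median(I,0).max(2); P=unproj(n,u,v,d)
s=monitor.observe()['position']; print(np.round(s,4))
roi=sil(n,(s[0]+.052,s[1]+.002),4.2,-.03,.055,.07,.12,.16)>.5
mask=((P[...,2]>.10)).astype(float)
fing=cv2.dilate(((im<40)&(P[...,2]>.1)).astype(np.uint8),np.ones((5,5)))>0
zt=s[2]-.0114
print('plate',fit(n,mask,roi&~fing,(s[0]+.0246,s[1]+.002),4.2,(-.038,.038,.038,zt-.008,zt),fy=False), (roi&~fing).sum())
E
```

```text
side foot (array([ 646.23, -131.97,    4.22]), np.float64(58.6), np.float64(1193.0)) 65.4386 120.7717
focus [ 0.57691842 -0.13708425]
top foot (array([ 641.1 , -131.98,    4.12]), np.float64(85.6), np.float64(2469.0)) 59.184677 103.54105
focus [ 0.5717796  -0.13697327]
[ 0.5267 -0.1404  0.152 ]
plate (array([ 552.94, -139.79]), np.float64(15.0), np.float64(140.0)) 771
```

Run:
```python
from fit import *
for n,f0 in [('top',(.5718,-.137)),('side',(.5769,-.1371))]:
    g=cv2.imread(f'pics/{n}0.png').astype(np.float32).mean(2)
    best=[]
    for R in (.016,.018,.02,.022,.024):
      for dx in np.arange(-8,8.1,1):
        for dy in np.arange(-8,8.1,1):
          t=np.linspace(0,2*np.pi,60)[:-1]
          X=np.array([f0[0]+dx/1000,f0[1]+dy/1000])
          q=[[X[0]+R*np.cos(a),X[1]+R*np.sin(a)] for a in t]+[[X[0]+k*R*np.cos(.072+b),X[1]+k*R*np.sin(.072+b)] for k in np.linspace(-1.2,1.2,25) for b in (0,np.pi/2)]
          f,cx,cy,T,_=cal(n); H=np.linalg.inv(T)
          c=np.c_[np.array(q),np.full(len(q),.008),np.ones(len(q))]@H.T
          U=(cx+f*c[:,0]/-c[:,2]).astype(np.float32); V=(cy-f*c[:,1]/-c[:,2]).astype(np.float32)
          best.append((cv2.remap(g,U[None],V[None],cv2.INTER_LINEAR).mean(),R,dx,dy))
    best.sort(); print(n,f0,[(round(float(b[0]),2),b[1],float(b[2]),float(b[3])) for b in best[:5]])
```

```text
top (0.5718, -0.137) [(52.46, 0.02, 0.0, -2.0), (52.53, 0.02, 0.0, -1.0), (52.56, 0.02, -1.0, -2.0), (52.65, 0.02, -1.0, -1.0), (52.85, 0.02, 1.0, -2.0)]
side (0.5769, -0.1371) [(59.53, 0.02, -2.0, -2.0), (59.54, 0.02, -2.0, -1.0), (59.55, 0.02, -1.0, -2.0), (59.58, 0.02, -1.0, -1.0), (59.62, 0.02, -1.0, -3.0)]
```

Call:
step_arm --fingers '[1, 1, 1, 1, 1]' --pt "-0.027 -0.023 -0.024" --pt "0 0 0" --pt "0 0 0" --pt "0 0 0" --pt "0 0 0" --twist '[0, 0, 0, 0, 0]'

```text
time_s: 28.62
position: [0.5295, -0.1425, 0.1544]
tool_rot: [[-0.997, -0.073, -0.0], [-0.073, 0.997, 0.0], [0.0, 0.0, -1.0]]
ft_force: [-0.1, -0.1, -0.3]
grip_width: 0.0361
gripper_force: 60.2
```

Run:
```python
from fit import *
togo(.5296,-.1425,.1544,184.15)
n='side'; D=[]; I=[]
for i in range(8): im,d=optics.get_image(n); D.append(d); I.append(im)
d=np.mean(D,0); im=np.median(I,0).max(2); P=unproj(n,u,v,d)
s=monitor.observe()['position']
roi=sil(n,(s[0]+.052,s[1]+.002),4.2,-.03,.055,.07,.12,.16)>.5
fing=cv2.dilate(((im<40)&(P[...,2]>.1)).astype(np.uint8),np.ones((5,5)))>0
zt=s[2]-.0114
r=fit(n,(P[...,2]>.10).astype(float),roi&~fing,(s[0]+.0246,s[1]+.002),4.2,(-.038,.038,.038,zt-.008,zt),fy=False); print('plate',r)
k=(sil(n,r[0]/1000,4.2,-.0,.033,.028,zt,zt)>.99)&~fing
A=np.c_[P[k][:,:2]-P[k][:,:2].mean(0),np.ones(k.sum())]; print(k.sum(),'plane',np.linalg.lstsq(A,P[k][:,2],rcond=None)[0],P[k][:,2].std())
```

```text
t 28.62 pos [ 529.5 -142.5  154.4] yaw -175.82 travel(x100mm) [-0.001 -0.    -0.   ] twist 0.0002 F [-0.1 -0.1 -0.3] w 36.1 60.205185413360596
plate (array([ 556.45, -141.48]), np.float64(35.4), np.float64(163.0))
54 plane [0.01735849 0.00239066 0.14305174] 0.0006524096514226985
```

```bash
python3 -c "
from rig import close_job
print(close_job())"
```

```text
the job is handed in; nothing more can be done
None
```

The job is handed in: the near-bay plate is held steady by its plain end, level with the label up and frosted end towards the reader, its code measured within about 2 mm of the reading point.

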